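Set the ridged pasta board over the edge and the catch tray under it

TASK

Slide the small ridged pasta board over the pastry board's open edge until about 4 cm of its length sticks out, square to the edge, and push the shallow steel tray up against the pastry board below, so that the overhanging end is above the tray. Only push or drag the two with the fingers, lifting neither, and leave everything else where it stands.

Things in the scene. Friction and masses are not known exactly. Their poses are not given: they have to be found in the camera images.
- pastry_board: Large fixed wooden pastry board, 420 x 420 mm, its working surface 45 mm above the counter. Three of its sides (-x, +x and +y in its own frame) carry a rim 18 mm thick that stands 25 mm above the working surface; the fourth side (-y) is open, an upright face down to the counter. Origin: centre of its underside, on the counter; z up. Its position and heading change from start to start; it cannot be moved.
- open_edge (a point): Middle of the pastry board's open edge, at the height of the working surface; axes as the pastry board's, so -y points straight out over the edge
- ridged_board: Loose ridged pasta board (for rolling cavatelli) of pale wood lying flat on the pastry board: a plain rectangle 90 mm (its x) by 150 mm (its y) and 8 mm thick, fine lengthwise grooves on top and a dark line across near its rear (+y) end, about 0.12 kg. Origin: centre of its underside. One short end (-y) faces the open edge, up to about 15 degrees askew; the other short end is free to push
- ridged_front (a point): Middle of the ridged board's short end that faces the open edge, on its underside, 75 mm from its origin along its -y
- tray: Loose shallow open steel tray on the counter in front of the open edge, 220 mm (its x, along the edge) by 120 mm (its y, towards the pastry board) and 28 mm high, walls 4 mm, about 0.3 kg. Origin: centre of its underside. It starts 40 to 80 mm away from the pastry board, its +y long side facing it, a little askew
- cutter: Bystander: steel ring cutter, 60 mm across and 40 mm high, standing on the pastry board. Origin: centre of its underside
- stamp: Bystander: turned dark wooden pasta stamp, 54 mm across and 72 mm high, standing on the pastry board. Origin: centre of its underside
- bowl: Bystander: small white bowl, 68 mm across and 35 mm high, on the pastry board. Origin: centre of its underside
- scraper: Bystander: dough scraper, steel blade with a black grip along one long side, 120 x 68 x 21 mm, lying on the pastry board by the rim opposite the open edge. Origin: centre of its underside
- mug: Bystander: white mug, 80 mm across and 90 mm high, on the counter beyond the tray. Origin: centre of its underside
- salt_jar: Bystander: glass jar with a steel cap, 72 mm across and 100 mm high, on the counter beyond the tray. Origin: centre of its underside
Mind the look-alikes: they are no part of the job. What is meant by the ridged_board is not red, and is the smaller of those in its own colour.

How it is judged (in metres and radians):
At the end, for the whole second after the job is handed in: Ridged board flat on the pastry board, its end 28 to 52 mm past the open edge, within 8 degrees of square; tray on the counter within 12 mm of the pastry board and 4.5 degrees of parallel; middle of the end within 58 mm of the middle of the tray's length; both at rest (y of ridged_front in the frame of open_edge between -0.052 and -0.028 m and angle between the y axis of ridged_board and the y axis of pastry_board, either way round below 0.14 rad and z of ridged_board in the frame of pastry_board between 0.041 and 0.049 m and angle between ridged_board's own z axis and vertical below 0.05 rad and y of tray in the frame of pastry_board above -0.282 m and angle between the y axis of tray and the y axis of pastry_board, either way round below 0.08 rad and height (world z) of tray below 0.005 m and x of ridged_front in the frame of tray between -0.058 and 0.058 m and linear speed of each of ridged_board, tray below 0.01 m/s); the robot touches nothing.
It fails at once if the ridged board is lifted more than 8 mm, tipped up or dropped off the pastry board (z of ridged_board in the frame of pastry_board above 0.053 m or z of ridged_board in the frame of pastry_board below 0.037 m or angle between ridged_board's own z axis and vertical above 0.15 rad).
It fails at once if the tray is lifted more than 8 mm or tipped (height (world z) of tray above 0.008 m or angle between tray's own z axis and vertical above 0.15 rad).
It fails at once if a bystander is moved more than 20 mm or knocked over (distance of any of cutter, stamp, bowl, scraper, mug, salt_jar from where it was at the start of the episode above 0.02 m or angle between any of cutter, stamp, bowl, scraper, mug, salt_jar's own z axis and vertical above 0.35 rad).
It also fails if it takes over 54 s, if anything falls off the work surface, if the arm or the gripper's body presses on something with over 40 N, if the wrist force passes 120 N, or if a joint passes its speed limit or range.

ROBOT

A 6-joint arm with a two-finger parallel gripper is mounted at the origin on the work surface. World frame = base frame: x ahead of the robot, y to its left, z up, the work surface at z = 0. Lengths are in mm, angles in rad, forces in N, time in s.
With the tool pointing down it reaches from about 375 to 975 mm from the base axis. Payload 3.8 kg.
Tool frame: the origin (TCP) lies between the finger pads; the fingertips stand arm.tip_extent ahead of it and the grasp point (between the pads) lies 6 mm ahead of it (arm.tip_extent is the distance from the TCP to the fingertips, in mm); z points along the fingers, y is the direction in which the jaws open and shut (so a half turn about z gives the same grasp; the last joint's range is limited). The gripper opens to 85 mm and grips with 20 to 120 N. Pads are 22 mm wide; open, the fingers measure 114 mm over their backs; the gripper's body (76 mm by 85 mm) begins 54 mm behind the grasp point. The pads swing forward as they close: fully open they stand 13 mm farther back than shut.
Start: joints at [-0.037, 0.264, 1.604, -0, 1.274, -0.037], TCP at [674.995, -0.002, 256.28] pointing down, gripper open.
Joint ranges: [-2.63, 2.63], [-0.94, 2.18], [0.31, 2.57], [-1.31, 4.45], [0, 2.66], [-2.55, 2.55]. Speed limits (rad/s): [2.57, 2.57, 3.14, 3.14, 3.14, 3.14].

INTERFACE

Orientations are given as a unit quaternion [w, x, y, z].
In Python, from rig import arm gives the robot as it stands. The module is installed in compiled form; this text tells all that it offers. Calls block until the motion is done:
- arm.move_ptp(position, orientation): joint-space move of the TCP to a pose.
- arm.move_straight(position, rot=None, rate=150, force_limit=None): straight line of the TCP; rot=None keeps the orientation; rate is the mean speed in mm/s. With force_limit (N) it stops when the force on the tool has changed by that much, and returns True; else False.
- arm.goto_joints(angles): joint-space move.
- arm.grip(opening, grasp_force=None): finger opening in mm; grasp_force is the grip in N (None keeps the last); returns when the fingers have stopped.
- arm.dwell(seconds).
- arm.ik(position, orientation): joint angles nearest the present ones, or None.
- arm.get_image(name): name is "scene" or "side" or "wrist"; returns a dict with "pixels" (420x560x3 uint8, blue, green, red), "range_z" (420x560 float32, mm along the optical axis (not along the pixel's ray), 0 where there is no reading), "fx", "fy", "cx", "cy" (pixels), "world_to_cam" (4x4, takes a point from world to camera coordinates); the wrist camera has in their place "mount" (4x4, takes a point from camera to tool coordinates, whose origin is the TCP and whose axes are the flange's). Camera axes: x right, y up, looking along -z (the intrinsics and any distortion apply to the point x, -y, -z); pixel columns grow to the right and rows downward; lengths in mm; the calibration is good to about 2 mm. A picture is of the moment at which its call begins: read the wrist's pose just before it.
A pose or a line that the arm cannot do raises arm.MotionError and nothing moves.
- arm.sign_off(): hands the job in, once; it reports no verdict.
Trained networks look in a picture, given as the dict that the camera call returned (one of the last four; its "shot" number tells which), for a name from the list of things; names that differ only in an ending like _2 or _b are one class to them, and where a whole thing is asked for, a point or a joint stands for the part that bears it (a point fixed in the world has none). Each returns a list of dicts, best first, with "confidence" (0 to 1); they miss things now and then, are a little off and sometimes report something else, mostly with a low value. They report only what shows in the picture. A call takes as long as a camera call. They do not tell look-alikes from the thing itself.
- arm.boxes_of(picture, name): "uv" ([column, row] in pixels, amid what is visible of it).
- arm.outline_of(picture, name): "mask" (420x560 bool, what is visible of it) and "uv" ([column, row] in pixels, amid what is visible of it).
Readings, each from a call of its own:
- arm.read_t(): time.
- arm.read_q(): joint angles.
- arm.read_joint_vel(): joint speeds.
- arm.read_joint_efforts(): joint torques, N m.
- arm.read_tcp_pos(): TCP position.
- arm.read_orientation(): TCP orientation.
- arm.read_contact_force(): force on the tool from outside, world axes, zero at the start.
- arm.read_ft_torque(): the same for the moment, N m.
- arm.read_grip_width(): finger opening in mm.
Only numpy, scipy, OpenCV 4.12 (cv2) and the standard library are available. Lean on these libraries where they do the work, as an engineer would, in place of code of your own. Each camera call takes 0.05 s, during which the arm holds its last target.

## Working session

There is one attempt and no reset: what is moved stays moved. The work goes in short steps, each a Python script; the robot and the scene stay as the last script left them, time stands still between calls to the robot, and variables do not carry over. Pictures are saved under pics/ and viewed, and the job is handed in when it is done.

```bash
mkdir -p pics
cat > h.py <<'E'
from rig import arm
import numpy as np, cv2, pickle
def save(p,n): cv2.imwrite(f'pics/{n}.png',p['pixels'])
def pts(p):
    z=p['range_z'];H,W=z.shape
    u,v=np.meshgrid(np.arange(W),np.arange(H))
    X=np.stack([(u-p['cx'])/p['fx']*z,-(v-p['cy'])/p['fy']*z,-z,np.ones_like(z)],-1)
    P=X@np.linalg.inv(p['world_to_cam']).T
    P=P[...,:3]; P[z==0]=np.nan
    return P
E
python3 - <<'E'
from h import *
print(arm.read_t(),arm.tip_extent)
for n in ['scene','side']:
    p=arm.get_image(n); save(p,n+'0'); pickle.dump(p,open(n+'0.pkl','wb'))
    print(n,[k for k in p],p['fx'],p['fy'],p['cx'],p['cy'],np.linalg.inv(p['world_to_cam'])[:3].round(2).tolist())
    for o in ['ridged_board','tray','pastry_board']:
        print(o,[(r['uv'],round(r['confidence'],2)) for r in arm.boxes_of(p,o)])
print(arm.read_t())
E
```

```text
0.0 25.0
scene ['pixels', 'range_z', 'fx', 'fy', 'cx', 'cy', 'world_to_cam', 'shot'] 411.18550354584613 411.18550354584613 275.75791522698694 216.17745413216113 [[0.51, -0.59, 0.62, 1363.32], [0.86, 0.37, -0.36, -563.68], [-0.02, 0.72, 0.7, 1052.56]]
ridged_board [([319.7, 213.3], 0.94), ([204.8, 210.1], 0.91), ([302.9, 149.6], 0.54)]
tray [([272.8, 243.9], 0.73), ([353.0, 213.0], 0.28)]
pastry_board [([354.3, 218.5], 0.55)]
side ['pixels', 'range_z', 'fx', 'fy', 'cx', 'cy', 'world_to_cam', 'shot'] 440.5808914561589 440.5808914561589 282.35672964246754 210.66332795286243 [[-0.99, 0.07, -0.12, 307.27], [-0.14, -0.65, 0.75, 929.49], [-0.02, 0.76, 0.65, 926.61]]
ridged_board [([388.5, 343.4], 0.94), ([351.0, 197.6], 0.92), ([247.4, 256.6], 0.87), ([173.4, 322.0], 0.19)]
tray [([263.1, 216.7], 0.65)]
pastry_board [([224.8, 298.8], 0.82), ([249.3, 259.1], 0.26)]
0.4
```

View pics/scene0.png

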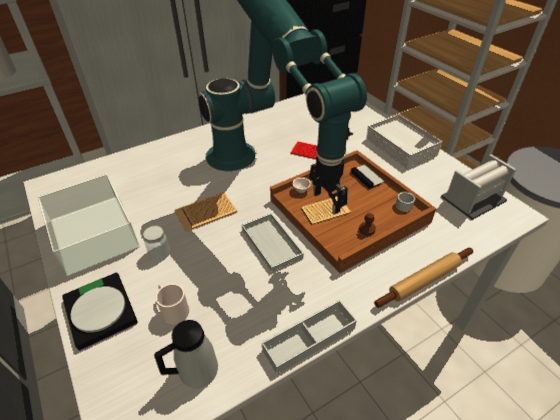

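View pics/side0.png

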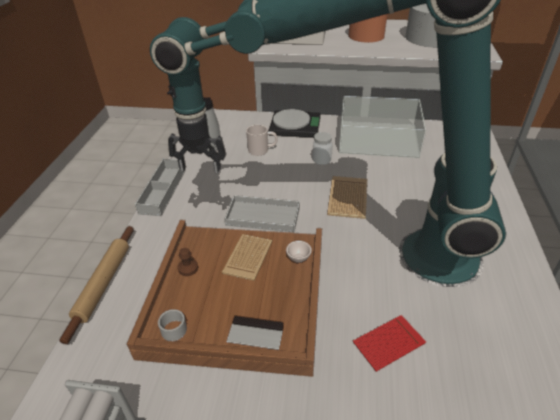

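Candidates for the ridged board in the side image are the red one at (389,343), the larger pale one on the counter at (348,197), and the small pale one on the pastry board at (247,256). The last fits: it isn't red, it's the smaller of the pale pair, and it lies on the pastry board. I'll confirm with a crop and measure the poses.

Run:
```python
from h import *
p=pickle.load(open('side0.pkl','rb')); 
c=p['pixels'][190:370,120:350]; cv2.imwrite('pics/crop0.png',cv2.resize(c,None,fx=3.3,fy=3.3,interpolation=cv2.INTER_CUBIC))
P=pts(p)
for uv in [(247,256),(348,197),(389,343),(263,215),(220,320),(187,262),(173,322),(298,252),(258,330),(258,140),(322,150),(180,230),(323,230)]:
    print(uv,P[uv[1],uv[0]].round(1))
```

```text
(247, 256) [535.5 122.5  54.7]
(348, 197) [ 268.4 -224.6    7.7]
(389, 343) [158.2 317.4   9.8]
(263, 215) [ 533.6 -106.     4.7]
(220, 320) [560.4 328.2  45.4]
(187, 262) [680.3 187.   81.2]
(173, 322) [670.  349.1  47.3]
(298, 252) [399.5  90.2  53.9]
(258, 330) [463.  351.7  56.3]
(258, 140) [ 611.1 -458.1   61.9]
(322, 150) [ 370.  -414.6   62.5]
(180, 230) [742.5  60.   70.7]
(323, 230) [339.7 -66.   -2.2]
```

View pics/crop0.png

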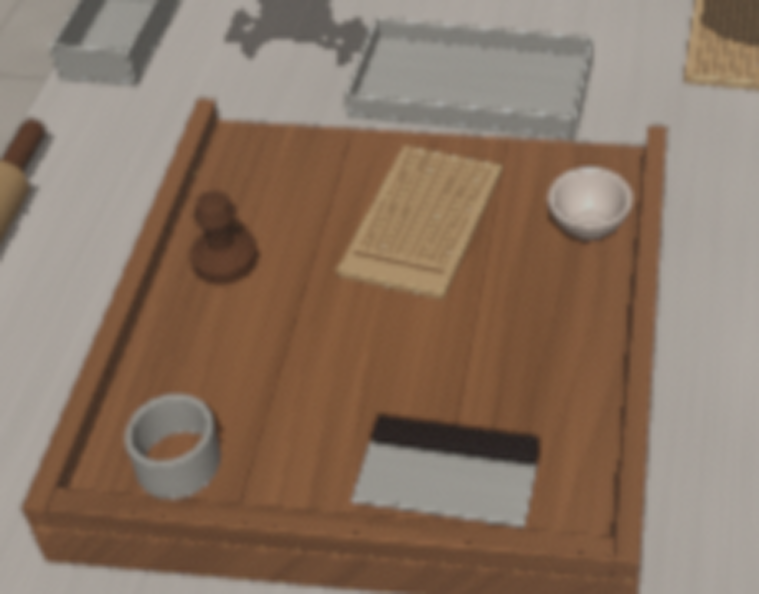

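The crop shows the small pale ridged board, with its dark line at the rear (crop ~(400,260)) and its front end facing the open edge and the tray. Next I'll fit the poses.

```bash
cat >> h.py <<'E'
def plane(p,uv,z):
    uv=np.asarray(uv,float).reshape(-1,2)
    M=np.linalg.inv(p['world_to_cam'])
    d=np.stack([(uv[:,0]-p['cx'])/p['fx'],-(uv[:,1]-p['cy'])/p['fy'],-np.ones(len(uv))],-1)@M[:3,:3].T
    o=M[:3,3]; t=(z-o[2])/d[:,2]
    return (o+t[:,None]*d)[:,:2]
def rect(p,mask,z):
    cs,_=cv2.findContours(mask.astype(np.uint8),cv2.RETR_EXTERNAL,cv2.CHAIN_APPROX_NONE)
    c=max(cs,key=cv2.contourArea).reshape(-1,2)
    w=plane(p,c,z).astype(np.float32)
    return cv2.minAreaRect(w),w
E
python3 - <<'E'
from h import *
for n in ['side','scene']:
    p=arm.get_image(n)
    for o,z in [('ridged_board',53),('tray',28),('pastry_board',70),('cutter',40),('stamp',80),('bowl',80),('mug',90),('salt_jar',100)]:
        for r in arm.outline_of(p,o):
            if r['confidence']<.3: continue
            R,w=rect(p,r['mask'],z)
            P=pts(p)[r['mask']]
            print(n,o,round(r['confidence'],2),np.round(r['uv']),'rect',np.round(R[0]),np.round(R[1],1),round(R[2],1),'box',cv2.boxPoints(R).round().tolist(),'med',np.nanmedian(P,0).round())
            np.save(f"m_{n}_{o}_{int(r['uv'][0])}.npy",r['mask'])
E
```

```text
side ridged_board 0.82 [390. 344.] rect [165. 341.] [145.   85.9] 37.6 box [[81.0, 331.0], [133.0, 263.0], [248.0, 351.0], [196.0, 419.0]] med [159. 313.   8.]
side ridged_board 0.8 [247. 258.] rect [536. 121.] [156.6  90.9] 82.5 box [[480.0, 49.0], [570.0, 37.0], [591.0, 193.0], [501.0, 204.0]] med [535. 128.  53.]
side ridged_board 0.7 [350. 196.] rect [ 272. -175.] [204.  117.2] 88.3 box [[210.0, -275.0], [327.0, -278.0], [333.0, -74.0], [216.0, -71.0]] med [ 270. -219.   11.]
side pastry_board 0.79 [226. 301.] rect [544. 237.] [420.6 453.8] 1.7 box [[327.0, 458.0], [340.0, 4.0], [761.0, 16.0], [747.0, 470.0]] med [554. 278.  46.]
side cutter 0.91 [176. 329.] rect [672. 351.] [61.6 89.1] 34.4 box [[621.0, 370.0], [672.0, 297.0], [723.0, 332.0], [672.0, 405.0]] med [662. 370.  69.]
side stamp 0.66 [185. 263.] rect [681. 183.] [ 48.9 104.1] 18.2 box [[641.0, 225.0], [674.0, 126.0], [720.0, 141.0], [688.0, 240.0]] med [681. 187.  65.]
side bowl 0.81 [295. 250.] rect [397. 111.] [64.5 74.1] 6.8 box [[361.0, 144.0], [370.0, 70.0], [434.0, 78.0], [425.0, 151.0]] med [397.  93.  68.]
sid
[... 1393 characters left out ...]
 [728.0, 329.0], [668.0, 413.0]] med [665. 363.  68.]
scene mug 0.86 [172. 303.] rect [ 648. -492.] [ 75.7 143.2] 82.1 box [[572.0, -520.0], [714.0, -539.0], [724.0, -464.0], [582.0, -445.0]] med [ 634. -489.   54.]
scene salt_jar 0.92 [154. 244.] rect [ 421. -456.] [ 71.4 156.5] 82.7 box [[338.0, -482.0], [494.0, -502.0], [503.0, -431.0], [348.0, -411.0]] med [ 396. -453.   71.]
scene salt_jar 0.68 [271. 243.] rect [ 603. -146.] [118.9 218.8] 89.4 box [[493.0, -204.0], [712.0, -206.0], [713.0, -88.0], [495.0, -85.0]] med [ 539. -107.    6.]
scene salt_jar 0.59 [301. 183.] rect [425.  83.] [61.6 78.2] 58.0 box [[376.0, 78.0], [442.0, 36.0], [475.0, 88.0], [408.0, 130.0]] med [387. 108.  70.]
```

```bash
cat >> h.py <<'E'
from scipy.spatial.transform import Rotation as Rn
def rot(q): return Rn.from_quat([q[1],q[2],q[3],q[0]]).as_matrix()
def wristcap(name):
    pos=np.array(arm.read_tcp_pos()); q=arm.read_orientation()
    p=arm.get_image('wrist'); save(p,name)
    T=np.eye(4);T[:3,:3]=rot(q);T[:3,3]=pos
    p['world_to_cam']=np.linalg.inv(T@p['mount'])
    pickle.dump(p,open(name+'.pkl','wb'))
    return p
E
python3 - <<'E'
from h import *
q=arm.read_orientation(); print(q, rot(q).round(2).tolist())
arm.move_ptp([545,60,430],q)
p=wristcap('w1')
M=np.linalg.inv(p['world_to_cam']); print(M.round(2).tolist(), p['mount'].round(2).tolist()); print([k for k in p], arm.read_t())
E
```

```text
[-1.84586999e-05  7.07109279e-01  7.07104282e-01 -2.74301884e-05] [[0.0, 1.0, -0.0], [1.0, -0.0, -0.0], [-0.0, -0.0, -1.0]]
[[1.0, -0.0, 0.0, 545.89], [0.0, 0.95, 0.31, 138.74], [-0.0, -0.31, 0.95, 546.44], [0.0, 0.0, 0.0, 1.0]] [[0.0, 0.95, 0.31, 78.92], [1.0, -0.0, -0.0, 0.63], [-0.0, 0.31, -0.95, -118.01], [0.0, 0.0, 0.0, 1.0]]
['pixels', 'range_z', 'fx', 'fy', 'cx', 'cy', 'mount', 'shot', 'world_to_cam'] 2.25
```

View pics/w1.png

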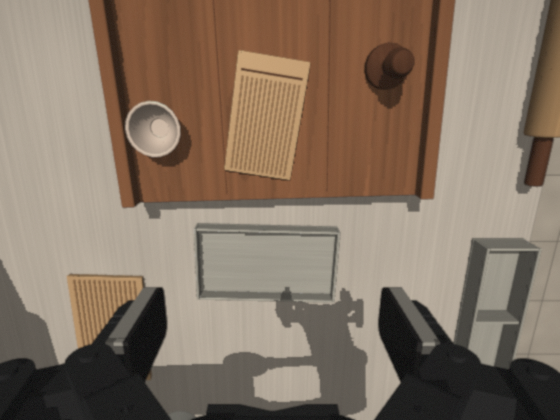

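The wrist view shows the open edge from (123,205) to (435,196), the ridged board with corners (238,52), (309,62), (290,180), (226,171), and the tray with corners (197,227), (338,228), (335,300), (197,300).

Run:
```python
from h import *
p=pickle.load(open('w1.pkl','rb'))
print('rim ends z70',plane(p,[(122,207),(134,205),(422,198),(435,198)],70).round(1).tolist())
print('rim top far outer', plane(p,[(91,0),(454,0)],70).round(1).tolist())
print('edge z45',plane(p,[(150,201),(400,197)],45).round(1).tolist())
print('ridged z53',plane(p,[(239,51),(309,61),(290,180),(225,171)],53).round(1).tolist())
print('tray z28',plane(p,[(196,226),(339,228),(335,300),(197,300)],28).round(1).tolist())
P=pts(p)
for uv in [(268,110),(180,180),(260,265),(128,195),(155,105),(398,62),(390,75),(270,229)]: print(uv,P[uv[1],uv[0]].round(1))
a=cv2.resize(p['pixels'][20:310,90:460],None,fx=2.1,fy=2.1,interpolation=cv2.INTER_CUBIC); cv2.imwrite('pics/w1c.png',a)
for o,z in [('ridged_board',53),('tray',28)]:
  pass
```

```text
rim ends z70 [[342.9, -0.6], [359.4, 2.3], [745.3, 12.2], [762.7, 12.2]]
rim top far outer [[338.5, 245.3], [752.4, 245.3]]
edge z45 [[372.9, 1.0], [724.7, 7.0]]
ridged z53 [[504.5, 193.9], [590.7, 182.6], [569.5, 32.9], [481.4, 45.2]]
tray z28 [[431.6, -42.3], [644.9, -45.3], [645.4, -167.1], [425.2, -167.3]]
(268, 110) [539.9 124.5  54. ]
(180, 180) [417.6  31.2  45.4]
(260, 265) [ 525.5 -117.1    4.3]
(128, 195) [353.5  16.4  71.1]
(155, 105) [402.5 131.   77.1]
(398, 62) [681.3 176.1 115.3]
(390, 75) [677.2 163.6 104.5]
(270, 229) [541.9 -48.9  22.5]
```

View pics/w1c.png

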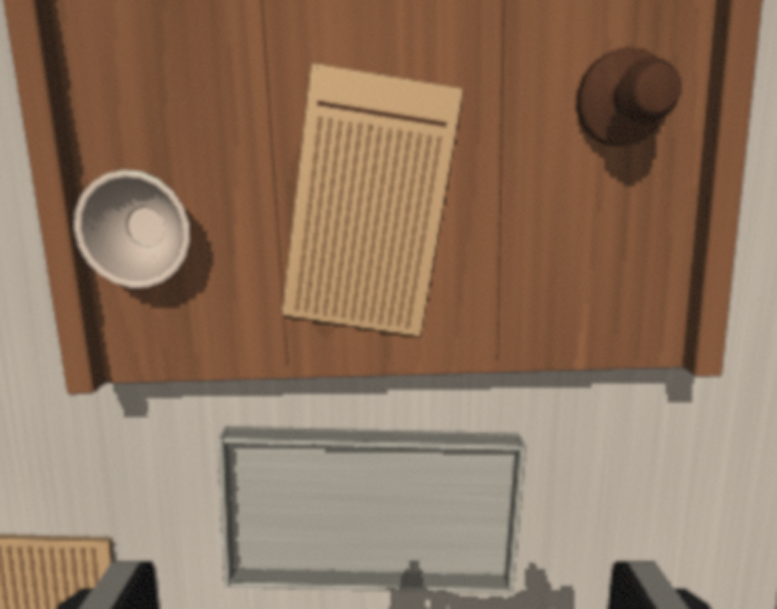

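```bash
cat >> h.py <<'E'
th=np.radians(1.7); X=np.array([np.cos(th),np.sin(th),0]); Y=np.array([-np.sin(th),np.cos(th),0]); E0=np.array([552.5,5,45])
def qz(a):
    r=(Rn.from_euler('z',a)*Rn.from_quat([.70710678,.70710678,0,0])).as_quat(); return [r[3],r[0],r[1],r[2]]
Q=qz(th)
E
python3 - <<'E'
from h import *
c=np.array([537,-105.5,0]); s=c-Y*94
print(arm.read_grip_width(),arm.tip_extent)
arm.move_ptp([s[0],s[1],90],Q)
hit=arm.move_straight([s[0],s[1],10],rate=40,force_limit=4)
print(hit,arm.read_tcp_pos(),arm.read_contact_force(),arm.read_t())
E
```

```text
85.74628969749412 25.0
True [ 539.75591863 -199.45285105   11.8691861 ] [-0.90609775  0.06773052  5.57801798] 5.625
```

Run:
```python
from h import *
p=np.array(arm.read_tcp_pos()); p[2]=17
arm.move_straight(p,rate=40)
print(arm.read_contact_force())
arm.move_straight(p+Y*45,rate=50,force_limit=12)
print(arm.read_tcp_pos(),arm.read_contact_force())
hit=arm.move_straight(p+Y*90,rate=30,force_limit=10)
e=np.array(arm.read_tcp_pos()); print(hit,e,(e-p)@Y,arm.read_contact_force(),arm.read_t())
save(arm.get_image('side'),'side1')
```

```text
[-0.60333444 -0.65161294 -0.40505535]
[ 538.48542736 -154.48264905   17.05944746] [-0.24409313 -0.64559633  0.62751599]
True [ 537.5798721  -126.46561706   16.96829782] 73.01966452297874 [ 0.13794406 -2.55827828  1.68456531] 7.9417
```

View pics/side1.png

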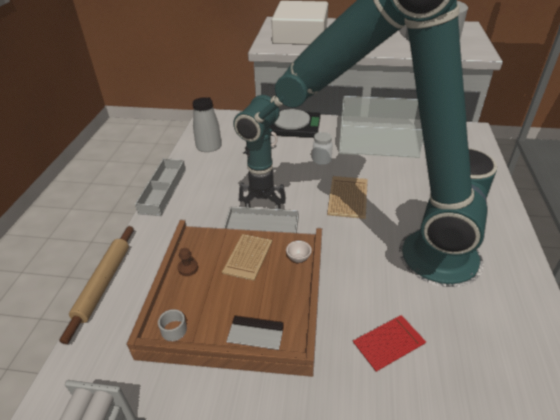

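Run:
```python
from h import *
e=np.array(arm.read_tcp_pos())
arm.move_straight(e-Y*12,rate=60)
e=np.array(arm.read_tcp_pos()); e[2]=240; arm.move_straight(e,rate=200)
arm.grip(46)
arm.move_ptp([539,222,160],Q)
arm.move_straight([539,222,95],rate=100)
hit=arm.move_straight([539,222,50],rate=30,force_limit=4)
p=np.array(arm.read_tcp_pos()); print(hit,p,arm.read_grip_width(),arm.read_contact_force())
p[2]+=2.5
arm.move_straight(p,rate=30)
print(arm.read_tcp_pos(),arm.read_contact_force(),arm.read_t())
save(arm.get_image('side'),'side2'); wristcap('w2')
```

```text
True [538.89596644 221.96141417  67.68350668] 46.07438848865704 [-1.44604476 -0.5840864   6.75741518]
[538.96347127 221.9820783   70.09091883] [-0.28426815 -0.03650522 -0.05885255] 13.4583
```

View pics/side2.png

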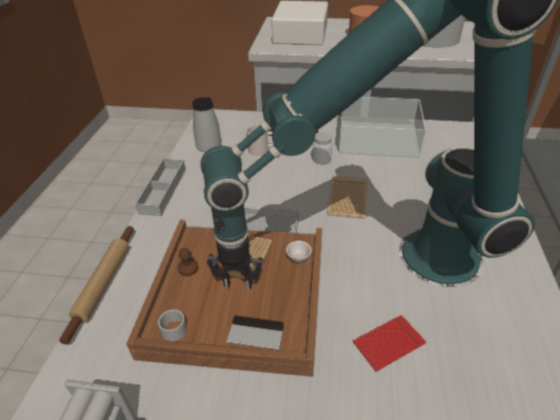

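View pics/w2.png

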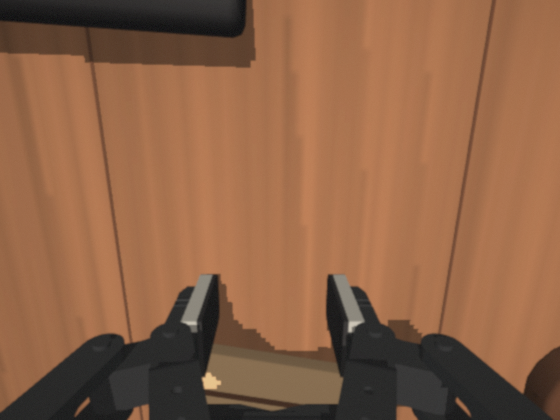

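The fingers stand just behind the ridged board's rear end (wrist view (205–345,360)). Now I'll push most of the way and then look.

Run:
```python
from h import *
p=np.array(arm.read_tcp_pos()); s=(p-E0)@Y; print(s)
hit=arm.move_straight(p-Y*(s-131),rate=30,force_limit=10)
e=np.array(arm.read_tcp_pos()); print(hit,e,(e-E0)@Y,arm.read_contact_force())
arm.move_straight(e+Y*5,rate=50)
e=e+Y*5; e[2]=150; arm.move_straight(e,rate=150)
arm.move_ptp([545,60,430],Q)
wristcap('w3'); save(arm.get_image('side'),'side3')
print(arm.read_t())
```

```text
217.18697816182012
False [541.27109843 135.77961573  69.87461114] 131.05517374114962 [-0.10083964  1.17852283  0.99870494]
18.7417
```

View pics/w3.png

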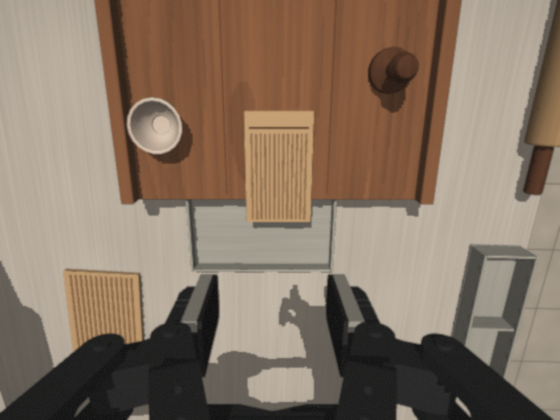

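The view shows the ridged board square, with its front end at row ~222 and the edge at row ~200. The tray sits flush at rows 200–270. Next I'll quantify this.

Run:
```python
from h import *
p=pickle.load(open('w3.pkl','rb'))
cv2.imwrite('pics/w3c.png',cv2.resize(p['pixels'][90:290,170:350],None,fx=3,fy=3,interpolation=cv2.INTER_CUBIC))
f=lambda l,u,z:print(l,[((np.array([*w,0])-E0)[:2]@np.c_[X[:2],Y[:2]]).round(1).tolist() for w in plane(p,u,z)])
f('edge',[(150,201),(235,200.5),(325,200),(410,199.5)],45)
f('ridged',[(245,111),(313,111),(311,222),(247,222)],53)
f('tray',[(190,201),(334,200),(331,271),(194,272)],28)
```

```text
edge [[-179.2, -3.1], [-59.4, -2.2], [67.1, -1.3], [186.3, -0.4]]
ridged [[-42.0, 119.0], [45.3, 119.0], [47.7, -31.3], [-42.6, -31.4]]
tray [[-126.8, -7.7], [82.7, -5.9], [84.0, -119.6], [-128.4, -121.8]]
```

View pics/w3c.png

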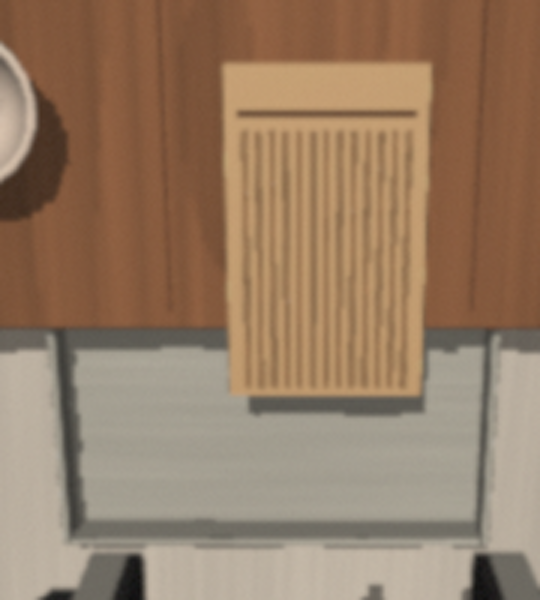

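Run:
```python
from h import *
g=lambda s,z:np.array([*(E0+X*1.5+Y*s)[:2],z])
arm.move_ptp(g(150,150),Q)
arm.move_straight(g(150,70),rate=90)
arm.move_straight(g(136,70),rate=60,force_limit=10)
hit=arm.move_straight(g(120.3,70),rate=30,force_limit=10)
e=np.array(arm.read_tcp_pos()); print(hit,e,(e-E0)@Y,arm.read_contact_force())
arm.move_straight(g(128,70),rate=50)
arm.move_straight(g(128,150),rate=150)
arm.move_ptp([545,60,430],Q)
p=wristcap('w4'); q=arm.get_image('side'); save(q,'side4')
f=lambda l,u,z:print(l,[((np.array([*w,0])-E0)[:2]@np.c_[X[:2],Y[:2]]).round(1).tolist() for w in plane(p,u,z)])
for r in arm.outline_of(p,'ridged_board'):
    R,w=rect(p,r['mask'],53); f(f"rb {r['confidence']:.2f}",cv2.boxPoints(cv2.minAreaRect(np.argwhere(r['mask'])[:,::-1].astype(np.float32))),53)
cv2.imwrite('pics/w4c.png',cv2.resize(p['pixels'][90:290,170:350],None,fx=3,fy=3,interpolation=cv2.INTER_CUBIC))
print(arm.read_t())
```

```text
False [550.34721667 125.05236104  69.91979095] 120.06338619983264 [ 0.84715354  0.15383945 -0.79022027]
rb 0.85 [[-43.5, 109.0], [45.6, 109.1], [50.9, -41.7], [-47.0, -41.9]]
rb 0.69 [[-316.5, -105.5], [-202.5, -91.1], [-203.4, -229.1], [-326.5, -246.0]]
24.225
```

View pics/w4c.png

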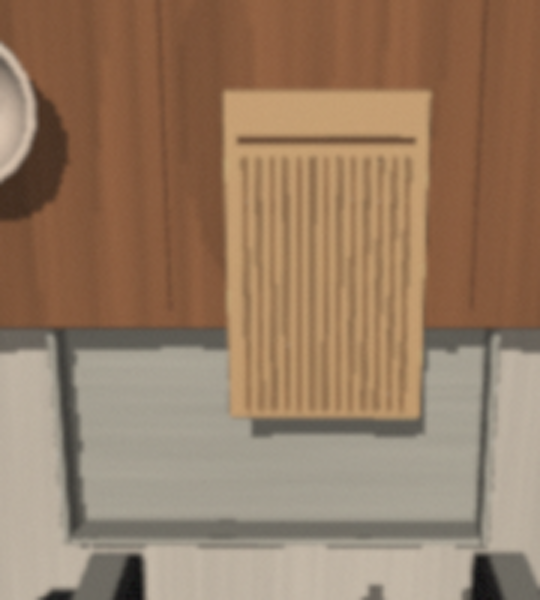

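View pics/side4.png

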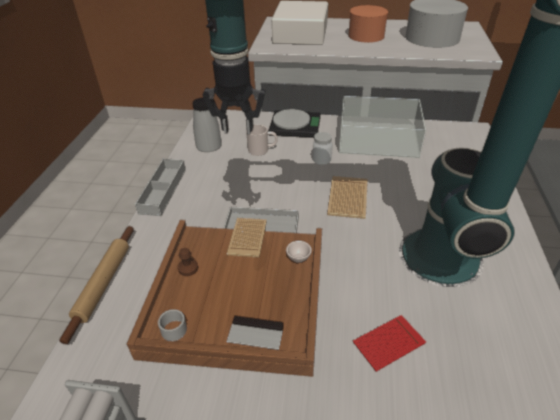

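The front end is about 40 mm past the edge and square, with the tray flush below it. The bystanders haven't moved and the arm is clear, so I'm handing in.

```bash
python3 -c "
from h import *
arm.sign_off(); print(arm.read_t())"
```

```text
the job is handed in; nothing more can be done
the job is handed in; nothing more can be done
```

I pushed the tray against the pastry board, then pushed the ridged board out over the open edge, and handed the job in at about 24 s of the 54 s allowed. The hand-in reports no verdict.

- **Tray:** I pushed it with the open fingers until the force limit tripped at the board. The last picture put its near wall about 119 mm from the edge, and the tray is 120 mm deep, so it is touching to within about 2 mm. It is parallel to within about 0.5°.
- **Ridged board:** I pushed it from its rear end with two fingers, which squared it, in two steps with a check between them. Its end sticks out about 40 mm, within about 1° of square. The finger position and the wrist picture agree to about 1 mm.
- **Overhang above the tray:** the middle of the end is about 25 mm from the middle of the tray's length (limit 58 mm).
- **Bystanders:** none had visibly moved in the last side picture; I did not measure them. The gripper was clear of everything.
- **Pastry board heading:** single edge readings in the first wrist picture ranged from 1.0° to 2.5°. I used 1.7°, which matched the side camera.

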